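# Sign out three reagents in order on the key station

## Task

Sign out the reagents in their order of addition: with the fingertips, lightly press down the key in front of the orange-capped bottle, then the key in front of the grey-capped bottle, then the key in front of the yellow-lidded tub, each well down so that it stays sunk. Press no key out of turn and leave the key of the dark-blue-capped bottle up. Press gently, do not pick up or shift any container, and leave everything else on the bench as it stands.

Things in the scene. Friction and masses are not known exactly. Their poses are not given: they have to be found in the camera images.
- station: Station fixed to the bench: white deck 240 (x) x 345 (y) x 18 mm, grey key block 74 mm deep, 34 mm high along its front (-x). Origin: centre of underside; x points from the keys to the containers. Four lanes 85 mm apart, 1 to 4 from left (+y) to right, each with a key in front (x = -83 mm) and a black mat behind it (x = +45 mm) holding one container; a black line joins key and mat.
- orange_bottle: Clear lab bottle with an ORANGE screw cap, 56 mm diameter, 103 mm high; loose, on one of the four mats. Origin: centre of its underside. Z up.
- grey_bottle: Clear lab bottle with a GREY screw cap, 69 mm diameter, 141 mm high (the tallest on the station); loose, on one of the mats. Origin: centre of its underside. Z up.
- yellow_tub: Small white tub with a YELLOW lid, 64 mm diameter, 58 mm high; loose, on one of the mats. Origin: centre of its underside. Z up.
- blue_bottle: Clear lab bottle with a DARK BLUE screw cap, 56 mm diameter, 103 mm high; loose, on one of the mats. Its key must stay up. Origin: centre of its underside. Z up.
- timer: White digital timer, 58 x 65 x 20 mm, loose bystander on the bench, well to the left of the station. Origin: centre of its underside.
- marker: White marker pen with green cap, 14 mm thick, 131 mm long along its y, loose bystander lying across the station's deck, between the key block and the containers. Origin: underside, middle.
- loose_cap: Loose blue screw cap, 53 mm diameter, 24 mm high, bystander on the bench to the left of the station. Origin: centre of its underside.
- key_1_top (a point): Centre of the top face of key 1 (white square key with grey inset, 40 x 40 mm, in lane 1); moves down with the key. 54 mm above the bench (20 mm above the key block) while the key is up, 44 mm when it is fully latched down. Axes as the station's.
- key_1 (a joint): How far key 1 is latched down, in m: 0 up (all start up), 0.010 at its stop; it stays where it is left and does not come back up. It sinks under a steady 3 N or so. Its cap is cushioned: it first gives about 2 mm (1.5 N a mm) before the key sinks, gives further at the stop, and springs back by that on release. Counts as pressed beyond 0.005.
- seat_1 (a point): Centre of the top of the mat of lane 1, 21 mm above the bench, 128 mm straight behind key 1. Axes as the station's.
- key_2_top (a point): Centre of the top face of key 2 (white square key with grey inset, 40 x 40 mm, in lane 2); moves down with the key. 54 mm above the bench (20 mm above the key block) while the key is up, 44 mm when it is fully latched down. Axes as the station's.
- key_2 (a joint): How far key 2 is latched down, in m: 0 up (all start up), 0.010 at its stop; it stays where it is left and does not come back up. It sinks under a steady 3 N or so. Its cap is cushioned: it first gives about 2 mm (1.5 N a mm) before the key sinks, gives further at the stop, and springs back by that on release. Counts as pressed beyond 0.005.
- seat_2 (a point): Centre of the top of the mat of lane 2, 21 mm above the bench, 128 mm straight behind key 2. Axes as the station's.
- key_3_top (a point): Centre of the top face of key 3 (white square key with grey inset, 40 x 40 mm, in lane 3); moves down with the key. 54 mm above the bench (20 mm above the key block) while the key is up, 44 mm when it is fully latched down. Axes as the station's.
- key_3 (a joint): How far key 3 is latched down, in m: 0 up (all start up), 0.010 at its stop; it stays where it is left and does not come back up. It sinks under a steady 3 N or so. Its cap is cushioned: it first gives about 2 mm (1.5 N a mm) before the key sinks, gives further at the stop, and springs back by that on release. Counts as pressed beyond 0.005.
- seat_3 (a point): Centre of the top of the mat of lane 3, 21 mm above the bench, 128 mm straight behind key 3. Axes as the station's.
- key_4_top (a point): Centre of the top face of key 4 (white square key with grey inset, 40 x 40 mm, in lane 4); moves down with the key. 54 mm above the bench (20 mm above the key block) while the key is up, 44 mm when it is fully latched down. Axes as the station's.
- key_4 (a joint): How far key 4 is latched down, in m: 0 up (all start up), 0.010 at its stop; it stays where it is left and does not come back up. It sinks under a steady 3 N or so. Its cap is cushioned: it first gives about 2 mm (1.5 N a mm) before the key sinks, gives further at the stop, and springs back by that on release. Counts as pressed beyond 0.005.
- seat_4 (a point): Centre of the top of the mat of lane 4, 21 mm above the bench, 128 mm straight behind key 4. Axes as the station's.

How it is judged:
On the way, in this order (a step that is already met when the one before it is completed fails the run):
1. the orange-capped bottle's key is pressed, the other three are up (((horizontal distance between orange_bottle and seat_1 below 0.03 m and value of joint key_1 above 0.005 m) or (horizontal distance between orange_bottle and seat_2 below 0.03 m and value of joint key_2 above 0.005 m) or (horizontal distance between orange_bottle and seat_3 below 0.03 m and value of joint key_3 above 0.005 m) or (horizontal distance between orange_bottle and seat_4 below 0.03 m and value of joint key_4 above 0.005 m)) and ((horizontal distance between grey_bottle and seat_1 below 0.03 m and value of joint key_1 below 0.003 m) or (horizontal distance between grey_bottle and seat_2 below 0.03 m and value of joint key_2 below 0.003 m) or (horizontal distance between grey_bottle and seat_3 below 0.03 m and value of joint key_3 below 0.003 m) or (horizontal distance between grey_bottle and seat_4 below 0.03 m and value of joint key_4 below 0.003 m)) and ((horizontal distance between yellow_tub and seat_1 below 0.03 m and value of joint key_1 below 0.003 m) or (horizontal distance between yellow_tub and seat_2 below 0.03 m and value of joint key_2 below 0.003 m) or (horizontal distance between yellow_tub and seat_3 below 0.03 m and value of joint key_3 below 0.003 m) or (horizontal distance between yellow_tub and seat_4 below 0.03 m and value of joint key_4 below 0.003 m)) and ((horizontal distance between blue_bottle and seat_1 below 0.03 m and value of joint key_1 below 0.003 m) or (horizontal distance between blue_bottle and seat_2 below 0.03 m and value of joint key_2 below 0.003 m) or (horizontal distance between blue_bottle and seat_3 below 0.03 m and value of joint key_3 below 0.003 m) or (horizontal distance between blue_bottle and seat_4 below 0.03 m and value of joint key_4 below 0.003 m))), for 0.1 s.
2. the grey-capped bottle's key is pressed as well (((horizontal distance between orange_bottle and seat_1 below 0.03 m and value of joint key_1 above 0.005 m) or (horizontal distance between orange_bottle and seat_2 below 0.03 m and value of joint key_2 above 0.005 m) or (horizontal distance between orange_bottle and seat_3 below 0.03 m and value of joint key_3 above 0.005 m) or (horizontal distance between orange_bottle and seat_4 below 0.03 m and value of joint key_4 above 0.005 m)) and ((horizontal distance between grey_bottle and seat_1 below 0.03 m and value of joint key_1 above 0.005 m) or (horizontal distance between grey_bottle and seat_2 below 0.03 m and value of joint key_2 above 0.005 m) or (horizontal distance between grey_bottle and seat_3 below 0.03 m and value of joint key_3 above 0.005 m) or (horizontal distance between grey_bottle and seat_4 below 0.03 m and value of joint key_4 above 0.005 m)) and ((horizontal distance between yellow_tub and seat_1 below 0.03 m and value of joint key_1 below 0.003 m) or (horizontal distance between yellow_tub and seat_2 below 0.03 m and value of joint key_2 below 0.003 m) or (horizontal distance between yellow_tub and seat_3 below 0.03 m and value of joint key_3 below 0.003 m) or (horizontal distance between yellow_tub and seat_4 below 0.03 m and value of joint key_4 below 0.003 m)) and ((horizontal distance between blue_bottle and seat_1 below 0.03 m and value of joint key_1 below 0.003 m) or (horizontal distance between blue_bottle and seat_2 below 0.03 m and value of joint key_2 below 0.003 m) or (horizontal distance between blue_bottle and seat_3 below 0.03 m and value of joint key_3 below 0.003 m) or (horizontal distance between blue_bottle and seat_4 below 0.03 m and value of joint key_4 below 0.003 m))), for 0.1 s.
3. the yellow-lidded tub's key is pressed as well (((horizontal distance between orange_bottle and seat_1 below 0.03 m and value of joint key_1 above 0.005 m) or (horizontal distance between orange_bottle and seat_2 below 0.03 m and value of joint key_2 above 0.005 m) or (horizontal distance between orange_bottle and seat_3 below 0.03 m and value of joint key_3 above 0.005 m) or (horizontal distance between orange_bottle and seat_4 below 0.03 m and value of joint key_4 above 0.005 m)) and ((horizontal distance between grey_bottle and seat_1 below 0.03 m and value of joint key_1 above 0.005 m) or (horizontal distance between grey_bottle and seat_2 below 0.03 m and value of joint key_2 above 0.005 m) or (horizontal distance between grey_bottle and seat_3 below 0.03 m and value of joint key_3 above 0.005 m) or (horizontal distance between grey_bottle and seat_4 below 0.03 m and value of joint key_4 above 0.005 m)) and ((horizontal distance between yellow_tub and seat_1 below 0.03 m and value of joint key_1 above 0.005 m) or (horizontal distance between yellow_tub and seat_2 below 0.03 m and value of joint key_2 above 0.005 m) or (horizontal distance between yellow_tub and seat_3 below 0.03 m and value of joint key_3 above 0.005 m) or (horizontal distance between yellow_tub and seat_4 below 0.03 m and value of joint key_4 above 0.005 m)) and ((horizontal distance between blue_bottle and seat_1 below 0.03 m and value of joint key_1 below 0.003 m) or (horizontal distance between blue_bottle and seat_2 below 0.03 m and value of joint key_2 below 0.003 m) or (horizontal distance between blue_bottle and seat_3 below 0.03 m and value of joint key_3 below 0.003 m) or (horizontal distance between blue_bottle and seat_4 below 0.03 m and value of joint key_4 below 0.003 m))), for 0.1 s.
At the end, for the whole second after the job is handed in: Orange, grey and yellow containers' keys over 5 mm down, the dark blue one's under 3 mm; all four containers upright (0.1 rad), at rest, within 15 mm of their start; timer, marker and loose cap within 20 mm of theirs (all of step 3 and distance of each of orange_bottle, grey_bottle, yellow_tub, blue_bottle from where it was at the start of the episode below 0.015 m and angle between each of orange_bottle, grey_bottle, yellow_tub, blue_bottle's own z axis and vertical below 0.1 rad and linear speed of each of orange_bottle, grey_bottle, yellow_tub, blue_bottle below 0.02 m/s and distance of each of timer, marker, loose_cap from where it was at the start of the episode below 0.02 m); the robot touches nothing.
It fails at once if a key is pressed out of turn: grey before orange, or yellow before grey ((((horizontal distance between grey_bottle and seat_1 below 0.03 m and value of joint key_1 above 0.004 m) or (horizontal distance between grey_bottle and seat_2 below 0.03 m and value of joint key_2 above 0.004 m) or (horizontal distance between grey_bottle and seat_3 below 0.03 m and value of joint key_3 above 0.004 m) or (horizontal distance between grey_bottle and seat_4 below 0.03 m and value of joint key_4 above 0.004 m)) and not ((horizontal distance between orange_bottle and seat_1 below 0.03 m and value of joint key_1 above 0.005 m) or (horizontal distance between orange_bottle and seat_2 below 0.03 m and value of joint key_2 above 0.005 m) or (horizontal distance between orange_bottle and seat_3 below 0.03 m and value of joint key_3 above 0.005 m) or (horizontal distance between orange_bottle and seat_4 below 0.03 m and value of joint key_4 above 0.005 m))) or (((horizontal distance between yellow_tub and seat_1 below 0.03 m and value of joint key_1 above 0.004 m) or (horizontal distance between yellow_tub and seat_2 below 0.03 m and value of joint key_2 above 0.004 m) or (horizontal distance between yellow_tub and seat_3 below 0.03 m and value of joint key_3 above 0.004 m) or (horizontal distance between yellow_tub and seat_4 below 0.03 m and value of joint key_4 above 0.004 m)) and not ((horizontal distance between grey_bottle and seat_1 below 0.03 m and value of joint key_1 above 0.005 m) or (horizontal distance between grey_bottle and seat_2 below 0.03 m and value of joint key_2 above 0.005 m) or (horizontal distance between grey_bottle and seat_3 below 0.03 m and value of joint key_3 above 0.005 m) or (horizontal distance between grey_bottle and seat_4 below 0.03 m and value of joint key_4 above 0.005 m)))).
It fails at once if the dark-blue-capped bottle's key is pressed (4 mm or more) ((horizontal distance between blue_bottle and seat_1 below 0.03 m and value of joint key_1 above 0.004 m) or (horizontal distance between blue_bottle and seat_2 below 0.03 m and value of joint key_2 above 0.004 m) or (horizontal distance between blue_bottle and seat_3 below 0.03 m and value of joint key_3 above 0.004 m) or (horizontal distance between blue_bottle and seat_4 below 0.03 m and value of joint key_4 above 0.004 m)).
It fails at once if the station or a key is pressed hard (over 20 N) (contact force between station and the arm above 20 N or contact force between station and the fingers above 20 N).
It fails at once if a container is lifted, shifted by over 15 mm or tipped by over 0.25 rad (distance of any of orange_bottle, grey_bottle, yellow_tub, blue_bottle from where it was at the start of the episode above 0.015 m or angle between any of orange_bottle, grey_bottle, yellow_tub, blue_bottle's own z axis and vertical above 0.25 rad).
It fails at once if a bystander is shifted by over 20 mm (distance of any of timer, marker, loose_cap from where it was at the start of the episode above 0.02 m).
It also fails if it takes over 45 s, if anything falls off the work surface, if the arm or the gripper's body presses on something with over 40 N, if the wrist force passes 120 N, or if a joint passes its speed limit or range.

## Robot

A 7-joint arm with a two-finger parallel gripper is mounted at the origin on the work surface; the furniture and walls round the work are solid. World frame = base frame: x ahead of the robot, y to its left, z up, the work surface at z = 0. Lengths are in m, angles in rad, forces in N, time in s.
With the tool pointing down it reaches from about 0.425 to 0.825 m from the base axis. Payload 3.6 kg.
Tool frame: the origin (TCP) lies midway between the tips of the shut fingers; the grasp point (between the pads) lies 19 mm behind it (r.pinch_z is the distance from the TCP to the grasp point, in m); z points along the fingers, y is the line along which they close (so a half turn about z gives the same grasp; the last joint's range is limited). The gripper opens to 85 mm and grips with 20 to 120 N. Pads are 22 mm wide; open, the fingers measure 114 mm over their backs; the gripper's body (76 mm by 85 mm) begins 54 mm behind the grasp point. The pads swing forward as they close: fully open they stand 13 mm farther back than shut.
Start: joints at [1.157, 0.615, -0.013, 1.423, 0.008, 1.103, -0.04], TCP at [0.246, -0.602, 0.231] pointing down, gripper open.
Joint ranges: [-3.12, 3.12], [-0.3, 2.06], [-1.34, 1.32], [0.26, 2.42], [-1.36, 4.5], [0.01, 1.98], [-2.84, 2.84]. Speed limits (rad/s): [2.79, 2.79, 3.14, 3.14, 3.14, 3.14, 3.14].

## Interface

Orientations are given as a 3x3 rotation matrix whose columns are the frame's x, y, z axes.
In Python, from cell import r, viewer gives the robot as it stands. Calls block until the motion is done:
- r.move_ptp(position, orientation): joint-space move of the TCP to a pose.
- r.line_to(position, ori=None, max_speed=0.15): straight line of the TCP; ori=None keeps the orientation; max_speed is the mean speed in m/s.
- r.goto_joints(angles): joint-space move.
- r.command_gripper(opening, squeeze=None): finger opening in m; squeeze is the grip in N (None keeps the last); returns when the fingers have stopped.
- r.pause(seconds).
- r.inverse_kinematics(position, orientation): joint angles nearest the present ones, or None.
- r.read_state(): the state.
- viewer.camera(name): name is "side" or "top"; returns the picture (420x560x3 uint8, red, green, blue); there is no depth.
- viewer.calibration(name): a dict with "camera_matrix" (3x3 intrinsics, pixels), "R" (3x3) and "t" (3): a world point X has camera coordinates R X + t. Camera axes: x right, y down, z forward; pixel columns grow to the right and rows downward; lengths in m; the calibration is good to about 2 mm. A picture is of the moment at which its call begins. calibration takes no time and is no camera call.
A pose or a line that the arm cannot do raises r.IKError and nothing moves.
- r.finish_job(): hands the job in; it is judged then, once.
The state is a dict: "clock": time; "qpos": joint angles; "qd": joint speeds; "joint_efforts": joint torques, N m; "position": TCP position; "orientation": TCP orientation; "ft_force": force on the tool from outside, world axes, zero at the start; "moment": the same for the moment, N m; "gripper_width": finger opening in m; "finger_force": force on a finger pad.
Only numpy, scipy, OpenCV 4.12 (cv2) and the standard library are available. Lean on these libraries where they do the work, as an engineer would, in place of code of your own. Each camera call takes 0.05 s, during which the arm holds its last target. There are 200 camera calls.

## Working session

There is one attempt and no reset: what is moved stays moved. The work goes in short steps, each a Python script; the robot and the scene stay as the last script left them, time stands still between calls to the robot, and variables do not carry over. Pictures are saved under pics/ and viewed, at most 10 in all, crops included, and the job is handed in when it is done.

```bash
mkdir -p pics
python3 - <<'E'
from cell import r, viewer
import cv2
for n in("top","side"):
    cv2.imwrite(f"pics/{n}0.png",cv2.cvtColor(viewer.camera(n),cv2.COLOR_RGB2BGR))
    c=viewer.calibration(n);print(n,c["camera_matrix"].round(1).tolist(),(-c["R"].T@c["t"]).round(3),c["R"].round(3).tolist())
E
```

```text
top [[393.6, 0.0, 281.6], [0.0, 393.6, 208.1], [0.0, 0.0, 1.0]] [ 0.52  -0.033  1.003] [[0.015, -1.0, 0.027], [-0.998, -0.017, -0.065], [0.066, -0.026, -0.997]]
side [[523.6, 0.0, 271.0], [0.0, 523.6, 210.2], [0.0, 0.0, 1.0]] [ 0.626 -1.058  0.99 ] [[0.999, 0.035, -0.006], [0.019, -0.676, -0.737], [-0.03, 0.736, -0.676]]
```

View pics/top0.png

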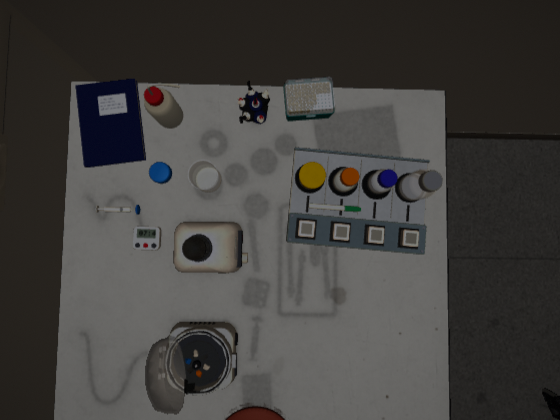

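View pics/side0.png

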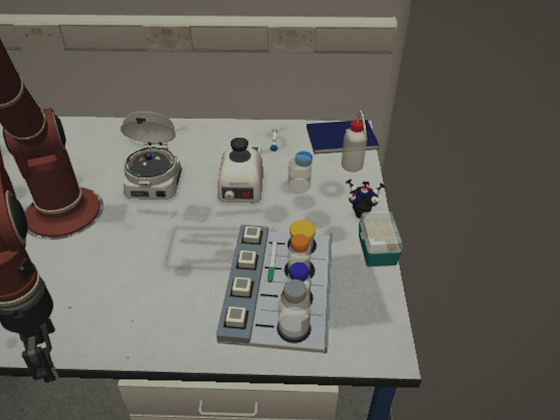

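Top view: the lanes from left to right are yellow (key at about 307,229), orange (341,232), dark blue (375,235) and grey (411,238). The side view shows the same order. So the press order is keys 2, 4, 1. Next I measure the key tops in both views.

Run:
```python
from cell import r, viewer
import cv2,numpy as np
def ray(n,uv,z):
    c=viewer.calibration(n);K,R,t=c["camera_matrix"],np.array(c["R"]),np.array(c["t"])
    o=-R.T@t;d=R.T@np.linalg.solve(K,[*uv,1]);return o+d*(z-o[2])/d[2]
seeds={"top":[(307,229),(341,232),(375,235),(411,238)],"side":[(253,234),(247,259),(242,286),(236,316)]}
out={}
for n in seeds:
    im=cv2.imread(f"pics/{n}0.png");g=im.max(2)
    P=[]
    for u,v in seeds[n]:
        w=14;c=im[v-w:v+w+1,u-w:u+w+1].astype(int);c=c.max(2)
        th,m=cv2.threshold(c.astype(np.uint8),0,255,cv2.THRESH_BINARY+cv2.THRESH_OTSU)
        k=max(cv2.findContours(m,cv2.RETR_EXTERNAL,cv2.CHAIN_APPROX_NONE)[0],key=cv2.contourArea)
        (a,b),s,an=cv2.minAreaRect(k)
        p=ray(n,(a+u-w,b+v-w),.054);P.append(p);print(n,th,(a+u-w,b+v-w),np.round(s,1),round(an,1),p.round(4))
    out[n]=np.array(P);d=np.diff(P,axis=0);print(np.linalg.norm(d,axis=1).round(4),np.degrees(np.arctan2(P[0][0]-P[3][0],P[0][1]-P[3][1])))
print(out["top"]-out["side"])
np.save("keys.npy",out["top"])
s=r.read_state();print(s["orientation"],s["ft_force"],s["clock"],s["gripper_width"])
```

```text
top 79.0 (306.04918098449707, 228.45901584625244) [15.9 16.1] 5.2 [ 0.5343 -0.1172  0.054 ]
top 87.0 (340.9385242462158, 231.6762294769287) [15.8 15.8] 5.2 [ 0.5279 -0.2018  0.054 ]
top 87.0 (375.5, 235.0) [16. 15.] 90.0 [ 0.5211 -0.2859  0.054 ]
top 86.0 (410.5, 238.0) [16. 15.] 90.0 [ 0.5152 -0.3714  0.054 ]
[0.0848 0.0844 0.0857] 4.2947224608842545
side 130.0 (253.0, 229.0) [18. 28.] 90.0 [ 0.5406 -0.1097  0.054 ]
side 134.0 (247.0, 256.5) [15.8 12.7] 6.3 [ 0.5318 -0.2045  0.054 ]
side 134.0 (241.52049160003662, 283.7745895385742) [16.7 13.9] 5.2 [ 0.525  -0.2892  0.054 ]
side 133.0 (235.49505043029785, 314.04950523376465) [18.1 15.5] 5.7 [ 0.5184 -0.374   0.054 ]
[0.0952 0.085  0.085 ] 4.80256850857979
[[-0.00628174 -0.00754404  0.        ]
 [-0.0039237   0.00266631  0.        ]
 [-0.00387373  0.0032662   0.        ]
 [-0.0031668   0.00254329  0.        ]]
[[ 9.25744051e-01  3.78149723e-01 -8.59633835e-04]
 [ 3.78150700e-01 -9.25741609e-01  2.12665713e-03]
 [ 8.39599529e-06 -2.29381132e-03 -9.99997369e-01]] [1.2201728  0.26124552 0.1766081 ] 0.1 0.08570249415111694
```

```bash
cat > press.py <<'E'
from cell import r, viewer
import numpy as np
K=np.load("keys.npy")+[.0018,-.0013,0]
y=K[0]-K[3];y/=np.linalg.norm(y);x=np.cross(y,[0,0,1])
O=np.column_stack([x,-y,[0,0,-1]])
def fz():
    f=[]
    for _ in range(4): r.pause(.03);f.append(r.read_state()["ft_force"][2])
    return np.mean(f)
def press(i):
    p=K[i-1].copy()
    r.line_to([*p[:2],.10],O) if r.read_state()["position"][2]<.12 else (r.move_ptp([*p[:2],.22],O),r.line_to([*p[:2],.10]))
    r.line_to([*p[:2],.062],max_speed=.06);r.pause(.2);f0=fz();z=.062;log=[]
    while z>.036:
        z-=.001;r.line_to([*p[:2],z],max_speed=.03);f=fz()-f0
        s=r.read_state();log.append((round(float(s["position"][2])*1e3,1),round(float(f),1)))
        if f>6.5: break
    print(i,log)
    r.line_to([*p[:2],.10],max_speed=.08);print(r.read_state()["clock"])
E
python3 - <<'E'
from press import *
r.command_gripper(0);press(2)
import cv2
cv2.imwrite("pics/side1.png",cv2.cvtColor(viewer.camera("side"),cv2.COLOR_RGB2BGR)[150:370,150:400].repeat(2,0).repeat(2,1))
E
```

```text
2 [(61.0, -0.4), (60.0, -0.5), (59.0, -0.0), (58.0, 0.3), (57.0, -0.2), (56.0, -0.3), (55.0, 0.1), (54.1, 0.6), (53.2, 1.4), (52.1, 1.9), (51.0, 2.5), (50.0, 2.9), (49.0, 2.5), (48.0, 2.6), (47.0, 2.7), (46.0, 2.7), (45.0, 2.2), (44.0, 2.6), (43.0, 2.5), (42.1, 3.1), (41.1, 5.2), (40.3, 5.7), (39.5, 7.3)]
14.4417
```

View pics/side1.png

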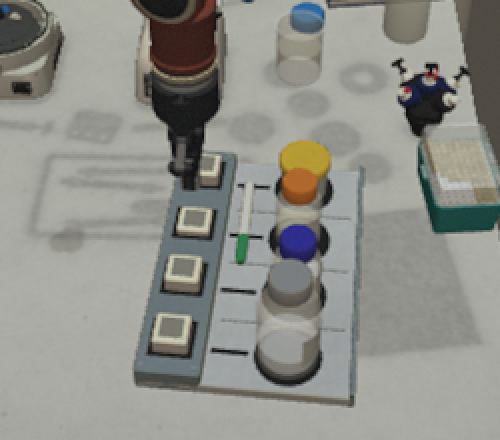

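The force profile is as described: contact at 54 mm, sinking at about 2.6 N, and the stop near 42 mm. The picture shows key 2 (crop 195,222) sunk, the others up and nothing else disturbed. The first press took a lot of the clock, so I will use larger steps for the next two.

```bash
sed -i 's/range(4)/range(2)/; s/\.062/.058/g; s/z-=\.001/z-=(.002 if z>.0445 else .001)/; s/pause(\.2)/pause(.1)/' press.py
python3 - <<'E'
from press import *
import cv2
press(4);press(1)
p=r.read_state()["position"];r.line_to([p[0],p[1],.22])
for n in("side","top"):
    im=cv2.cvtColor(viewer.camera(n),cv2.COLOR_RGB2BGR);im=im[150:370,150:400] if n=="side" else im[130:270,270:450]
    cv2.imwrite(f"pics/{n}2.png",cv2.resize(im,None,fx=2,fy=2))
print(r.read_state()["clock"])
E
```

```text
4 [(56.0, -0.3), (54.1, 0.5), (52.2, 1.6), (50.1, 1.8), (48.0, 1.2), (46.0, 2.5), (44.0, 2.3), (43.1, 2.6), (42.2, 3.9), (41.2, 4.3), (40.4, 5.7), (39.6, 6.8)]
21.5
1 [(56.0, 1.1), (54.0, 1.1), (52.2, 2.7), (50.0, 2.8), (48.0, 3.1), (46.0, 2.6), (44.0, 3.5), (43.0, 3.5), (42.1, 4.4), (41.2, 5.5), (40.3, 6.6)]
28.75
29.8
```

View pics/side2.png

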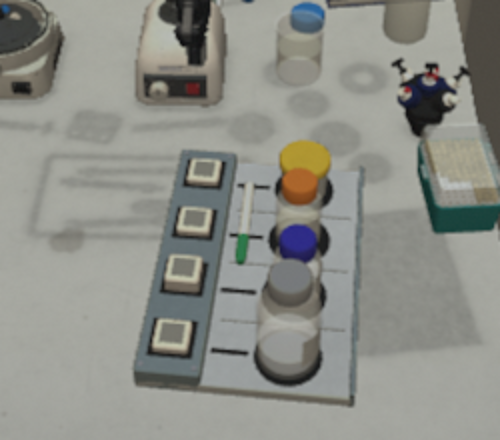

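Keys 1 (205,171), 2 (195,221) and 4 (172,336) are sunk, and key 3 (184,271) is still up. The containers and marker are where they were, and the arm is clear.

```bash
python3 -c "
from cell import r
print(r.finish_job())"
```

```text
the job is handed in; nothing more can be done
None
```

I pressed the orange, grey and yellow keys (2, 4, 1) down to their stops in that order, left the dark-blue key (3) up, disturbed nothing in view, and handed the job in at about 30 s on the robot's clock; no verdict was returned.

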